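# Roll a glass bottle up the ramp of a bottle roller

## Robot

A 7-joint arm with a two-finger parallel gripper is mounted at the origin on a cart in front of the work surface, level with it; the furniture and walls round the work are solid. World frame = base frame: x ahead of the robot, y to its left, z up, the work surface at z = 0. Lengths are in mm, angles in rad, forces in N, time in s.
With the tool pointing down it reaches from about 400 to 750 mm from the base axis. Payload 19.5 kg.
Tool frame: the origin (TCP) lies on the centre line of the jaws, within the pads' length; the fingertips stand 17 mm ahead of it and the grasp point (between the pads) lies 2 mm behind it (arm.tcp_to_tips is the z of the fingertips in the tool frame, in mm); z points along the fingers, y is the direction in which the jaws open and shut (so a half turn about z gives the same grasp; the last joint's range is limited). The gripper opens to 85 mm and grips with 20 to 120 N. Pads are 22 mm wide; open, the fingers measure 114 mm over their backs; the gripper's body (76 mm by 85 mm) begins 54 mm behind the grasp point. The pads swing forward as they close: fully open they stand 13 mm farther back than shut.
Start: joints at [-1.276, 0.707, -0.028, 1.485, 0.022, 0.951, -0.075], TCP at [190.007, 542.673, 248.268] pointing down, gripper open.
Joint ranges: [-2.71, 2.71], [-0.32, 2.16], [-1.57, 1.52], [0, 2.45], [-1.46, 4.6], [0, 2.02], [-2.83, 2.83]. Speed limits (rad/s): [1.89, 1.89, 2.57, 2.57, 3.01, 3.01, 3.01].

## Interface

Orientations are given as a unit quaternion [w, x, y, z].
In Python, from station import arm gives the robot as it stands.
- The arm moves only by the tool arm_command, never from a script. Its argument "commands" is a list of rows, each a list of 3 entries, a list of its own where there are three numbers: the closure, from 0 (fully open) to 1 (shut), then the shift along the tool's x, y, z in mm, then the turn, a rotation vector about the tool's x, y, z in rad. In form: [[hand, [tx, ty, tz], [ax, ay, az]], ...]. A call has exactly 8 rows; each row shifts and turns the commanded pose from where the row before left it, along the tool's axes as they then stand; what a row does not reach is not made up. A row lasts 1/8 s, in which the tool goes at most 62.5 mm and 10.7 degrees, less where a joint would pass 70% of its speed; a pose out of reach is approached as far as the arm can. A call is refused whole if a number of a shift passes 62.5 or a number of a turn 0.188, either way. A call with a gripper value outside its range is refused whole. The fingers move at their own pace and stop on an object; the grip force is fixed at half the most. Time passes only in rows, so rows that do not move let the fingers close, or fill a call up. It gives the time, the measured TCP pose, the force and the opening at its end, in the units of the state.
- arm.sense(): the state, without advancing time (a new reading comes with each control period).
- arm.snapshot(name): name is "scene" or "top" or "wrist"; returns the picture (400x640x3 uint8, blue, green, red); there is no depth.
- arm.camera_model(name): a dict with "intrinsics" (3x3 intrinsics, pixels), "dist" ([k1, k2, p1, p2, k3] as OpenCV has them; the pictures are not rectified), "R" (3x3) and "t" (3): a world point X has camera coordinates R X + t; the wrist camera has in their place "tool_from_camera" (4x4, takes a point from camera to tool coordinates, whose origin is the TCP and whose axes are the flange's). Camera axes: x right, y down, z forward; pixel columns grow to the right and rows downward; lengths in mm; the calibration is good to about 2 mm. A picture is of the moment at which its call begins: read the wrist's pose just before it. camera_model takes no time and is no camera call.
- arm.close_job(): hands the job in, once; it reports no verdict.
Trained networks look in the newest picture that a camera, given by its name, has taken for a name from the list of things; names that differ only in an ending like _2 or _b are one class to them, and where a whole thing is asked for, a point or a joint stands for the part that bears it (a point fixed in the world has none). Each returns a list of dicts, best first, with "p" (0 to 1); they miss things now and then, are a little off and sometimes report something else, mostly with a low value. They report only what shows in the picture. A call takes as long as a camera call.
- arm.regions_of(camera, name): "region" (400x640 bool, what is visible of it) and "pixel" ([column, row] in pixels, amid what is visible of it).
The state is a dict: "t": time; "joint_pos": joint angles; "joint_velocities": joint speeds; "effort": joint torques, N m; "tool_pos": TCP position; "eef_rot": TCP orientation; "wrist_force": force on the tool from outside, world axes, zero at the start; "moment": the same for the moment, N m; "finger_gap": finger opening in mm.
Only numpy, scipy, OpenCV 4.12 (cv2) and the standard library are available. Lean on these libraries where they do the work, as an engineer would, in place of code of your own. Each camera call takes 0.05 s, during which the arm holds its last target.

## Task

Push the amber glass bottle that lies at the foot of the white bottle roller up the ramp, until it drops between the two black rollers at the top, in front of the stop, and lies square and still there. Keep it rolling or sliding on the ramp, slowly and steadily, no faster than about 10 cm a second, with the fingers behind it all the way: never grip or lift it, never let it run back down, and do not shove it hard. Leave the timer, marker, cap, dish and tip box round it where they are, and finish with the hand clear.

Things in the scene. Friction and masses are not known exactly. Their poses are not given: they have to be found in the camera images.
- amber_bottle: amber glass roller bottle, a plain cylinder lying on its side: glass 60 mm in diameter, 120 mm long, white paper band round the middle, a blue cap (52 mm in diameter, 16 mm long) on each end, 152 mm overall; 0.2 to 0.4 kg, smooth. Origin at its very centre, its x along the cylinder; it turns about x as it rolls. It starts still on the flat foot of the roller, across the lane (up to 4 degrees askew).
- bottle_roller: bottle roller with loading ramp, fixed: white, 180 mm wide (x), 300 mm long (y); origin at the centre of its underside, z up. UPHILL IS ITS -y DIRECTION. Flat foot 8 mm above the bench from y +142 to +70 mm, lip at y +146 mm (14 mm high, 8 thick). The bottle starts with its axis at y +85 to +105 mm. Grey side cheeks, 12 mm higher than the lane, leave a lane 164 mm wide (x -82 to +82 mm).
- ramp_foot (a point): middle of the lane where the 9 degree ramp begins, on its surface: 8 mm above the bench, y +70 mm of the roller; axes as those of the bottle roller. A bottle let go on the ramp rolls back down at once.
- ramp_top (a point): middle of the lane at the upper end of the ramp, on its surface: 28 mm above the bench, y -56 mm of the roller; axes as those of the bottle roller. Just beyond are two fixed black rollers across the lane, 16 mm in diameter, axes at y -62 and -98 mm, tops level with the ramp's end.
- seat (a point): where the bottle's centre must end, y -80 mm of the roller, 54 mm above the bench: in the hollow between the rollers, 2 mm short of the stop, a black pad (y -112 mm) on the white housing (74 mm high, y -114 to -150 mm; its knob reaches 85 mm). The centre passes over the front roller (58 mm up) 18 mm before, then drops 4.5 mm into the hollow and stays. Axes as those of the bottle roller.
- timer: bystander: white bench timer standing beside the near side of the bottle roller, 24 x 70 x 66 mm (66 high), origin at the centre of its underside
- red_marker: bystander: red marker pen lying beside the near side of the bottle roller, 16 x 128 x 14 mm, origin at the centre of its underside
- green_cap: bystander: dark green screw cap on the bench beyond the far side of the bottle roller, 35 mm in diameter, 12 high, origin at the centre of its underside
- dish: bystander: petri dish on the bench to the right of the bottle roller, 90 mm in diameter, 12 high, origin at the centre of its underside
- grey_box: bystander: smoke-grey tip box on the bench to the left of the bottle roller, 89 x 120 x 65 mm (65 high), origin at the centre of its underside

How it is judged:
By the outcome, as a careful person would: the job done as asked, in the order asked, and still so for the second after the job is handed in, with the robot touching nothing.
It also fails if it takes over 35 s, if anything falls off the work surface, if the arm or the gripper's body presses on something with over 40 N, if the wrist force passes 120 N, or if a joint passes its speed limit or range.

## Working session

There is one attempt and no reset: what is moved stays moved. The work goes in short steps, Python scripts to look and compute and a tool call to move; the robot and the scene stay as the last step left them, time stands still between calls to the robot, and variables do not carry over. Pictures are saved under pics/ and viewed, and the job is handed in when it is done.

Besides the shell and the picture viewer there is one more tool, called after ">>>" as name(argument=value, ...), one argument or row to a line, values as JSON. arm_command: Moves the arm, as the interface text tells. Its arguments: {"type":"object","properties":{"commands":{"type":"array"}},"required":["commands"]}

```bash
mkdir -p pics; ls; python3 - <<'E'
from station import arm
import cv2
for n in("scene","top","wrist"):
    cv2.imwrite(f"pics/{n}0.png",arm.snapshot(n))
s=arm.sense();print(s)
print(arm.tcp_to_tips)
for n in("scene","top","wrist"): print(n,arm.camera_model(n))
E
```

```text
pics
{'t': 0.15, 'joint_pos': array([-1.27571533,  0.70691168, -0.02761343,  1.48485084,  0.02199547,
        0.95090486, -0.07553741]), 'joint_velocities': array([-1.39024367e-03, -3.22157675e-05,  7.91810448e-04, -2.84884136e-03,
       -2.77534710e-04, -1.10129839e-03, -1.03811831e-04]), 'effort': array([ 1.58786948e-03, -8.83303213e+01,  1.23494502e+00, -2.36189353e+01,
        1.69399905e-02,  5.44094437e-03,  1.30651816e-05]), 'tool_pos': array([189.95090276, 542.54070549, 247.97225754]), 'eef_rot': array([-5.59919776e-05,  1.67618151e-01,  9.85851919e-01, -3.82177107e-04]), 'wrist_force': array([ 0.98525623,  0.77674972, -0.34464281]), 'moment': array([ 0.06308936, -0.0272972 ,  0.01557619]), 'finger_gap': 85.50771232758845}
17.0
scene {'intrinsics': array([[471.9282094 ,   0.        , 316.8689772 ],
       [  0.        , 471.9282094 , 196.32773029],
       [  0.        ,   0.        ,   1.        ]]), 'dist': array([-0.09792614,  0.        ,  0.        ,  0.        ,  0.        ]), 'R': array([[ 0.82966472, -0.55818092,  0.00951394],
       [-0.36136257, -0.54995345, -0.75297
[... 495 characters left out ...]
.01073188, -0.97648393]]), 't': array([-190.29891201,  559.18049413, 1250.79476259])}
wrist {'intrinsics': array([[289.43029875,   0.        , 317.99389195],
       [  0.        , 289.43029875, 202.98846077],
       [  0.        ,   0.        ,   1.        ]]), 'dist': array([0.00809044, 0.        , 0.        , 0.        , 0.        ]), 'tool_from_camera': array([[-8.82930768e-04, -9.46710529e-01, -3.22084454e-01,
         8.17054862e+01],
       [ 9.99998968e-01, -4.70857306e-04, -1.35729708e-03,
        -3.16669276e-01],
       [ 1.13331162e-03, -3.22085320e-01,  9.46709967e-01,
        -1.26078104e+02],
       [ 0.00000000e+00,  0.00000000e+00,  0.00000000e+00,
         1.00000000e+00]])}
```

View pics/scene0.png

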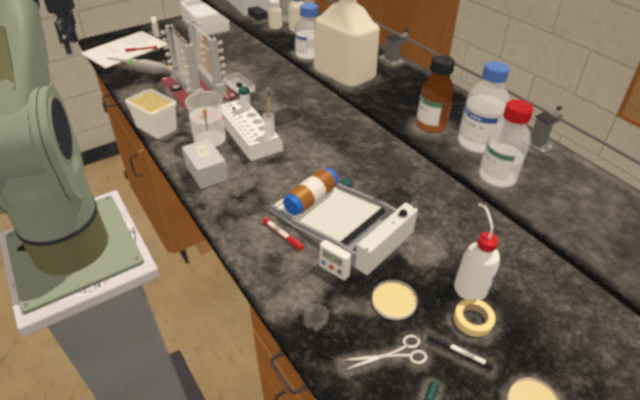

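View pics/top0.png

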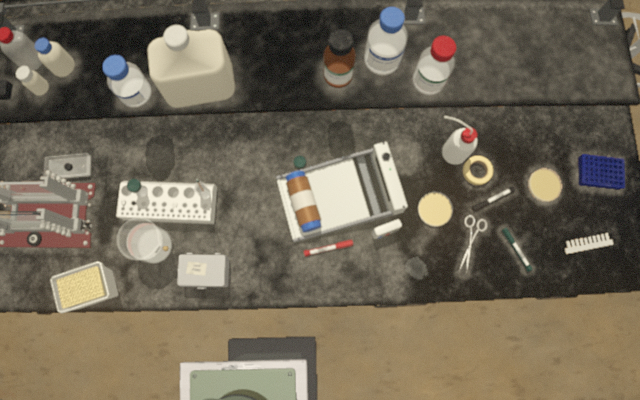

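View pics/wrist0.png

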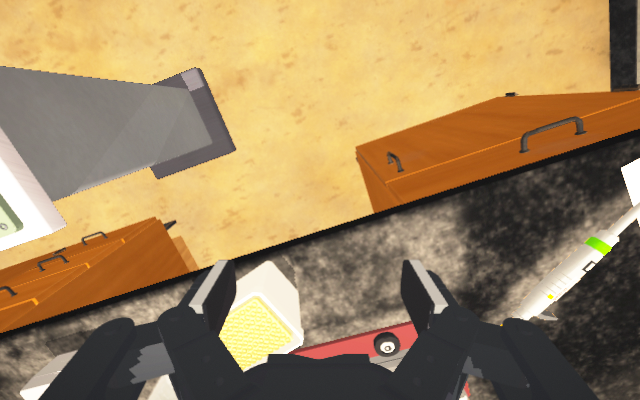

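Top view: the bottle is at about (303,202), with the roller's foot on the left and its housing on the right, so uphill is roughly world -y. I'll zoom in and measure.

```bash
cat > h.py <<'E'
import numpy as np, cv2
from station import arm
def ray(cam,px):
    m=arm.camera_model(cam)
    u=cv2.undistortPoints(np.array([[px]],float),m['intrinsics'],m['dist'])[0,0]
    d=m['R'].T@np.array([u[0],u[1],1]); c=-m['R'].T@m['t']
    return c,d
def onz(cam,px,z):
    c,d=ray(cam,px); return c+d*(z-c[2])/d[2]
def proj(cam,P):
    m=arm.camera_model(cam)
    return cv2.projectPoints(np.atleast_2d(np.array(P,float)),cv2.Rodrigues(m['R'])[0],m['t'],m['intrinsics'],m['dist'])[0][:,0]
E
python3 - <<'E'
from h import *
im=cv2.imread('pics/top0.png')
cv2.imwrite('pics/top0z.png',cv2.resize(im[130:260,260:420],None,fx=5,fy=4.6,interpolation=cv2.INTER_CUBIC) if 0 else cv2.resize(im[135:255,265:425],None,fx=5,fy=5,interpolation=cv2.INTER_CUBIC))
im=cv2.imread('pics/scene0.png')
cv2.imwrite('pics/scene0z.png',cv2.resize(im[160:280,260:420],None,fx=5,fy=5,interpolation=cv2.INTER_CUBIC))
for cam in('top','scene'):
  for n in('amber_bottle','bottle_roller','timer','red_marker','green_cap','grey_box','dish'):
    for r in arm.regions_of(cam,n)[:2]:
        ys,xs=np.nonzero(r['region']); 
        print(cam,n,round(r['p'],2),np.round(r['pixel']),len(xs),cv2.minAreaRect(np.c_[xs,ys].astype(np.float32)),onz(cam,r['pixel'],38 if n[0]=='a' else 10).round())
E
```

```text
top amber_bottle 0.57 [304. 202.] 1389 ((303.8500061035156, 201.55001831054688), (61.664405822753906, 24.033309936523438), 71.56504821777344) [ 547. -168.   38.]
top bottle_roller 0.88 [350. 192.] 6664 ((341.146484375, 192.3980712890625), (72.62960815429688, 118.11482238769531), 73.61045837402344) [ 576. -289.   10.]
top timer 0.58 [387. 229.] 287 ((386.0431213378906, 229.26727294921875), (10.241903305053711, 30.331790924072266), 66.80140686035156) [ 473. -380.   10.]
top red_marker 0.77 [330. 250.] 283 ((328.8683166503906, 247.9168243408203), (6.639293193817139, 49.24404525756836), 77.27564239501953) [ 424. -231.   10.]
top green_cap 0.66 [301. 162.] 140 ((300.0, 162.0), (12.0, 12.0), 90.0) [ 661. -162.   10.]
top green_cap 0.2 [385. 228.] 338 ((385.8190002441406, 229.5775909423828), (11.686274528503418, 31.25093650817871), 66.80140686035156) [ 476. -376.   10.]
top grey_box 0.9 [205. 265.] 1671 ((202.5, 270.0), (36.0, 51.0), 90.0) [394.  93.  10.]
top dish 0.66 [437. 212.] 895 ((434.5, 209.0), (32.0, 33.0), 90.0) [ 515. -515.   10.]
top dish 0.49 [387. 229.] 295 ((385.7671508789062
[... 986 characters left out ...]
.62728214263916, 8.356289863586426), 21.801406860351562) [ 656. -163.   10.]
scene green_cap 0.42 [355. 224.] 6421 ((345.9639587402344, 211.74034118652344), (133.10498046875, 82.89539337158203), 33.43986892700195) [ 585. -298.   10.]
scene grey_box 0.98 [205. 164.] 1479 ((205.28469848632812, 162.91104125976562), (45.21849060058594, 38.17919921875), 72.6459732055664) [386. 113.  10.]
scene grey_box 0.44 [332. 258.] 883 ((333.88763427734375, 259.7087097167969), (39.350284576416016, 27.362333297729492), 28.300756454467773) [ 480. -353.   10.]
scene dish 0.98 [394. 297.] 1368 ((393.45001220703125, 299.1500244140625), (43.955657958984375, 37.94732666015625), 18.43494987487793) [ 522. -509.   10.]
```

View pics/top0z.png

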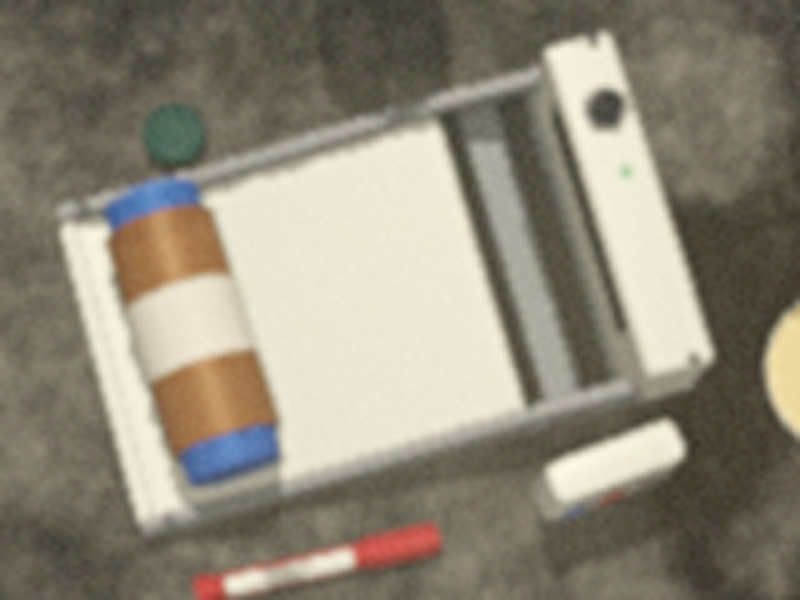

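View pics/scene0z.png

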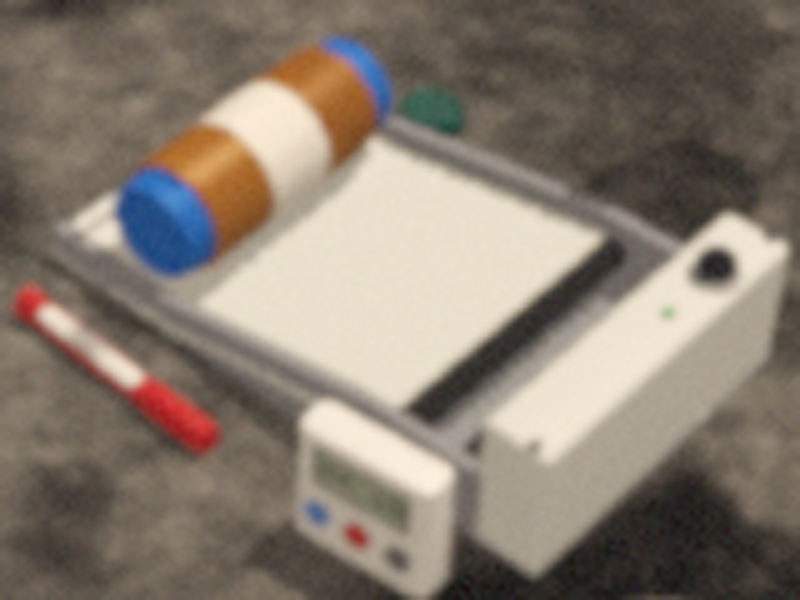

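```bash
cat > fit.py <<'E'
from h import *
from scipy.optimize import least_squares
Z=lambda u,v:(265+u/5,135+v/5)
S=lambda u,v:(260+u/5,160+v/5)
C=[('top',(-82,-56,28),Z(525,407)),('top',(82,-56,28),Z(440,122)),
('top',(90,-114,74),Z(546,50)),('top',(90,-150,74),Z(607,35)),('top',(-90,-150,74),Z(713,358)),('top',(-90,-114,74),Z(640,385)),
('top',(82,150,14),Z(65,228)),('top',(-82,150,14),Z(140,525)),
('scene',(-82,-56,28),S(405,412)),('scene',(82,-56,28),S(605,238)),
('scene',(-90,-114,74),S(487,420)),('scene',(-90,-150,74),S(545,463)),('scene',(90,-150,74),S(788,245)),('scene',(90,-114,74),S(730,213)),
]
def T(p,X):
    X=np.array(X,float);c,s=np.cos(p[2]),np.sin(p[2])
    return np.array([p[0]+c*X[0]-s*X[1],p[1]+s*X[0]+c*X[1],X[2]])
def res(p,cams=('top','scene')):
    return np.concatenate([proj(k,T(p,X))[0]-np.array(u) for k,X,u in C if k in cams])
if __name__=='__main__':
  for cams in(('top','scene'),('top',),('scene',)):
    r=least_squares(res,[590,-270,-0.2],args=(cams,),loss='soft_l1')
    print(r.x.round(4)); print(r.fun.reshape(-1,2).round(1).tolist())
    p=r.x if len(cams)==2 else p
  # bottle from caps/edges: fit centre offset+yaw in local plane z=38 with silhouette
  regs={k:arm.regions_of(k,'amber_bottle')[0]['region'] for k in('top','scene')}
  def hull(q,k):
    pts=[]
    for xx,r in((-76,26),(-60,26),(-60,30),(60,30),(60,26),(76,26)):
      for a in np.linspace(0,2*np.pi,40):
        c,s=np.cos(q[2]),np.sin(q[2]); yy=r*np.cos(a)
        pts.append(T(p,(q[0]+c*xx-s*yy,q[1]+s*xx+c*yy,38+r*np.sin(a))))
    h=cv2.convexHull(proj(k,pts).astype(np.float32))
    m=np.zeros((400,640),np.uint8);cv2.fillConvexPoly(m,np.round(h*16).astype(np.int32),1,shift=4);return m>0
  def cost(q): return sum((hull(q,k)^regs[k]).sum() for k in regs)
  from scipy.optimize import minimize
  o=minimize(cost,[0,95,0.0],method='Nelder-Mead',options=dict(initial_simplex=[[0,95,0],[8,95,0],[0,105,0],[0,95,.08]]))
  print(o.x,o.fun,T(p,(o.x[0],o.x[1],38)))
  for k in regs: print(k,(hull(o.x,k)^regs[k]).sum(),regs[k].sum())
E
python3 fit.py
```

```text
[ 5.681942e+02 -2.627341e+02  2.376000e-01]
[[0.2, 1.1], [-0.7, -0.8], [-0.0, -0.2], [1.1, -0.7], [1.1, 0.8], [2.1, -0.8], [-0.8, -0.5], [0.1, -0.4], [-4.8, 0.8], [-0.2, -1.1], [-1.6, -0.0], [0.5, 0.2], [0.8, -0.2], [-0.8, -1.0]]
[ 5.675339e+02 -2.618533e+02  2.382000e-01]
[[-0.2, 1.4], [-1.1, -0.5], [-0.4, 0.1], [0.8, -0.5], [0.8, 1.0], [1.7, -0.6], [-1.2, -0.2], [-0.2, -0.1]]
[ 5.693910e+02 -2.636263e+02  2.340000e-01]
[[-4.3, 0.8], [0.4, -1.0], [-1.2, 0.0], [1.0, 0.3], [1.5, 0.1], [-0.1, -0.8]]
[1.38252047e+00 9.80634074e+01 5.42771345e-02] 181.0 [ 546.45549025 -167.10061577   38.        ]
top 77 1389
scene 104 1405
```

```bash
cat > plan.py <<'E'
from fit import *
from scipy.spatial.transform import Rotation as R
P=np.array([568.2,-262.7,0.2376])
def target(lx,ly,z): return T(P,(lx,ly,z))
def Rt():
    c,s=np.cos(P[2]),np.sin(P[2]); y=np.array([c,s,0]);z=np.array([0,0,-1.]);return np.c_[np.cross(y,z),y,z]
def plan(p1,n,p0=None,R0=None,turn=True):
    s=arm.sense();q=s['eef_rot']
    p=s['tool_pos'] if p0 is None else np.array(p0); Rc=R.from_quat([*q[1:],q[0]]).as_matrix()
    rv=R.from_matrix(Rc.T@Rt()).as_rotvec(); print('turn total',rv.round(4),'t',s['t'],'F',s['wrist_force'].round(1))
    rv=np.round(rv/n,4); d=(np.array(p1)-p)/n
    print('[' + ', '.join(str([0,[round(float(v),1) for v in (Rc@R.from_rotvec(rv*i).as_matrix()).T@d],rv.tolist()]) for i in range(n))+']')
def loc():
    s=arm.sense();d=s['tool_pos'][:2]-P[:2];c,sn=np.cos(P[2]),np.sin(P[2])
    q=s['eef_rot'];y=R.from_quat([*q[1:],q[0]]).as_matrix()[:,1]
    print('t',s['t'],'local',(c*d[0]+sn*d[1]).round(1),(-sn*d[0]+c*d[1]).round(1),'z',s['tool_pos'][2].round(1),'yawerr',(np.arctan2(y[1],y[0])-P[2]).round(4),'tilt',y[2].round(4),'F',s['wrist_force'].round(1),'gap',s['finger_gap'])
E
python3 -c "
from plan import *
t=target(1.4,168,180);print(t);plan(t,16)"
```

```text
[530.01838479 -99.09032956 180.        ]
turn total [-1.000e-04  0.000e+00  9.963e-01] t 0.95 F [-1.   0.3 -0.1]
[[0, [-33.3, -30.8, 4.3], [-0.0, 0.0, 0.0623]], [0, [-35.2, -28.7, 4.3], [-0.0, 0.0, 0.0623]], [0, [-36.9, -26.5, 4.3], [-0.0, 0.0, 0.0623]], [0, [-38.5, -24.1, 4.3], [-0.0, 0.0, 0.0623]], [0, [-39.9, -21.7, 4.3], [-0.0, 0.0, 0.0623]], [0, [-41.2, -19.1, 4.3], [-0.0, 0.0, 0.0623]], [0, [-42.3, -16.5, 4.3], [-0.0, 0.0, 0.0623]], [0, [-43.2, -13.9, 4.3], [-0.0, 0.0, 0.0623]], [0, [-44.0, -11.2, 4.3], [-0.0, 0.0, 0.0623]], [0, [-44.6, -8.4, 4.3], [-0.0, 0.0, 0.0623]], [0, [-45.0, -5.6, 4.3], [-0.0, 0.0, 0.0623]], [0, [-45.3, -2.8, 4.3], [-0.0, 0.0, 0.0623]], [0, [-45.4, 0.0, 4.3], [-0.0, 0.0, 0.0623]], [0, [-45.3, 2.9, 4.3], [-0.0, 0.0, 0.0623]], [0, [-45.0, 5.7, 4.3], [-0.0, 0.0, 0.0623]], [0, [-44.6, 8.5, 4.3], [-0.0, 0.0, 0.0623]]]
```

>>> arm_command(
  commands=[
    [0,[-33,-31,2],[0,0,0.0623]],
    [0,[-35,-29,2],[0,0,0.0623]],
    [0,[-37,-26.5,2],[0,0,0.0623]],
    [0,[-38.5,-24,2],[0,0,0.0623]],
    [0,[-40,-21.5,2],[0,0,0.0623]],
    [0,[-41,-19,2],[0,0,0.0623]],
    [0,[-42.5,-16.5,2],[0,0,0.0623]],
    [0,[-43,-14,2],[0,0,0.0623]],
  ],
)

```text
t: 1.95
tool_pos: [360.3, 220.5, 232.4]
eef_rot: [0.0, 0.406, 0.914, 0.0]
wrist_force: [1.4, 0.3, 0.6]
finger_gap: 85.5
```

>>> arm_command(
  commands=[
    [0,[-44,-11,6],[0,0,0.0623]],
    [0,[-44.5,-8.5,6],[0,0,0.0623]],
    [0,[-45,-5.5,6],[0,0,0.0623]],
    [0,[-45,-3,6],[0,0,0.0623]],
    [0,[-45.5,0,6],[0,0,0.0623]],
    [0,[-45,3,6],[0,0,0.0623]],
    [0,[-45,5.5,6],[0,0,0.0623]],
    [0,[-44.5,8.5,6],[0,0,0.0623]],
  ],
)

```text
t: 2.95
tool_pos: [529.8, -99.9, 184.2]
eef_rot: [0.0, 0.619, 0.785, 0.0]
wrist_force: [-0.1, -0.1, -0.5]
finger_gap: 85.3
```

```bash
python3 -c "
from plan import *
loc()
plan(target(1.4,166,85),8)
cv2.imwrite('pics/wrist1.png',arm.snapshot('wrist'));loc()"
```

```text
t 2.95 local 1.0 167.3 z 184.2 yawerr -0.0024 tilt 0.0003 F [-0.1 -0.1 -0.5] gap 85.31411344512905
turn total [ 0.0003  0.     -0.0024] t 2.95 F [-0.1 -0.1 -0.5]
[[0, [-0.2, 0.0, 12.4], [0.0, 0.0, -0.0003]], [0, [-0.2, 0.0, 12.4], [0.0, 0.0, -0.0003]], [0, [-0.2, 0.0, 12.4], [0.0, 0.0, -0.0003]], [0, [-0.2, 0.0, 12.4], [0.0, 0.0, -0.0003]], [0, [-0.2, 0.0, 12.4], [0.0, 0.0, -0.0003]], [0, [-0.2, 0.0, 12.4], [0.0, 0.0, -0.0003]], [0, [-0.2, 0.0, 12.4], [0.0, 0.0, -0.0003]], [0, [-0.2, 0.0, 12.4], [0.0, 0.0, -0.0003]]]
t 3.0 local 1.0 161.4 z 183.5 yawerr -0.0106 tilt 0.0 F [-3.3 -8.4 -2.2] gap 84.86889337552162
```

View pics/wrist1.png

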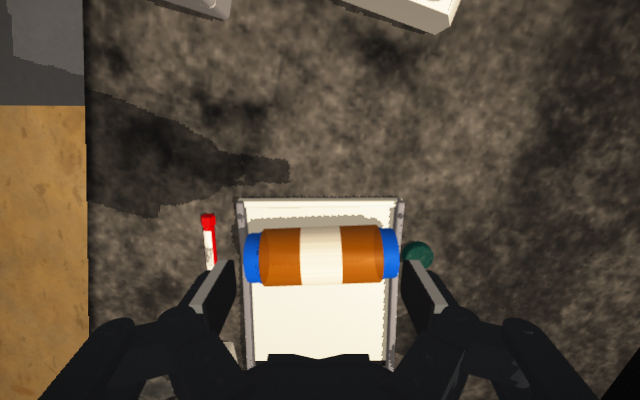

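>>> arm_command(
  commands=[
    [0,[2,0,10],[0,0,0]],
    [0,[2,0,12],[0,0,0]],
    [0,[2,0,14],[0,0,0]],
    [0,[1,0,14],[0,0,0]],
    [0,[0,0,14],[0,0,0]],
    [0,[0,0,12],[0,0,0]],
    [0,[0,0,10],[0,0,0]],
    [0,[0,0,0],[0,0,0]],
  ],
)

```text
t: 4.0
tool_pos: [527.3, -91.7, 97.7]
eef_rot: [-0.0, 0.619, 0.786, -0.0]
wrist_force: [-0.1, -0.3, 0.2]
finger_gap: 85.5
```

```bash
cat > look.py <<'E'
from plan import *
import sys
loc()
n=sys.argv[1]
w=arm.snapshot('wrist');loc()
a=arm.snapshot('scene')
cv2.imwrite(f'pics/w{n}.png',np.hstack([cv2.resize(w[100:,100:560],(460,300)),cv2.resize(a[140:280,250:430],None,fx=2.14,fy=2.14)[:300,:340]]))
E
python3 look.py 2; python3 -c "
from plan import *
plan(target(1.4,165,39),8)"
```

```text
t 4.0 local 0.5 175.8 z 97.7 yawerr -0.0005 tilt -0.0009 F [-0.1 -0.3  0.2] gap 85.46150003876977
t 4.05 local 0.7 175.7 z 98.2 yawerr -0.0006 tilt -0.0002 F [ 0.  -0.6 -0.1] gap 85.18722153550753
turn total [ 0.0003  0.0002 -0.0005] t 4.1 F [-0.5  0.8  0. ]
[[0, [-1.3, 0.1, 7.4], [0.0, 0.0, -0.0001]], [0, [-1.3, 0.1, 7.4], [0.0, 0.0, -0.0001]], [0, [-1.3, 0.1, 7.4], [0.0, 0.0, -0.0001]], [0, [-1.3, 0.1, 7.4], [0.0, 0.0, -0.0001]], [0, [-1.3, 0.1, 7.4], [0.0, 0.0, -0.0001]], [0, [-1.3, 0.1, 7.4], [0.0, 0.0, -0.0001]], [0, [-1.3, 0.1, 7.4], [0.0, 0.0, -0.0001]], [0, [-1.3, 0.1, 7.4], [0.0, 0.0, -0.0001]]]
```

View pics/w2.png

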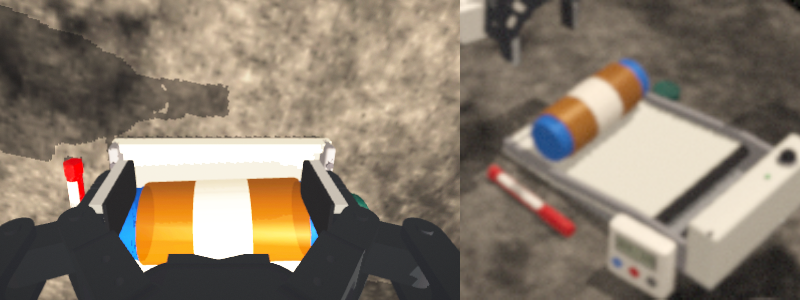

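>>> arm_command(
  commands=[
    [0,[0,0.3,8],[0,0,0]],
    [0,[0,0.3,9],[0,0,0]],
    [0,[-1,0,10],[0,0,0]],
    [0,[-2,0,10],[0,0,0]],
    [0,[-2,0,10],[0,0,0]],
    [0,[-2,0,8],[0,0,0]],
    [0,[-1,0,4],[0,0,0]],
    [0,[0,0,0],[0,0,0]],
  ],
)

```text
t: 5.1
tool_pos: [530.0, -99.4, 39.2]
eef_rot: [-0.0, 0.619, 0.786, -0.0]
wrist_force: [-0.1, 0.3, 0.3]
finger_gap: 85.3
```

```bash
python3 look.py 3
```

```text
t 5.1 local 1.3 167.7 z 39.2 yawerr -0.0005 tilt -0.0002 F [-0.1  0.3  0.3] gap 85.2833925943081
t 5.15 local 1.4 167.8 z 39.4 yawerr -0.0004 tilt 0.0001 F [ 0.1 -1.  -0.7] gap 85.60645270787437
```

View pics/w3.png

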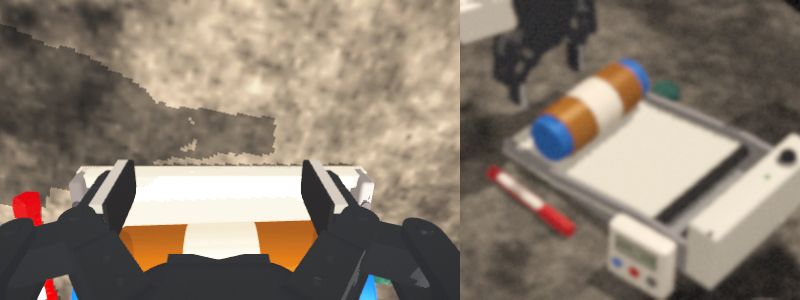

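```bash
python3 -c "
from plan import *
for lx in(-44,-56,47,58):
  for z in(22,35): print(lx,z,((proj('scene',target(lx,168,z))[0]-[250,140])*2.14+[460,0]).round())"
```

```text
-44 22 [520. 111.]
-44 35 [519. 102.]
-56 22 [512. 116.]
-56 35 [512. 107.]
47 22 [574.  75.]
47 35 [574.  67.]
58 22 [580.  71.]
58 35 [580.  63.]
```

>>> arm_command(
  commands=[
    [0,[-3,0,1],[0,0,0]],
    [0,[-4,0,1],[0,0,0]],
    [0,[-4,0,1],[0,0,0]],
    [0,[-4,0,1],[0,0,0]],
    [0,[-4,0,0],[0,0,0]],
    [0,[-4,0,0],[0,0,0]],
    [0,[-3,0,0],[0,0,0]],
    [0,[-2,0,0],[0,0,0]],
  ],
)

```text
t: 6.2
tool_pos: [536.6, -126.7, 35.4]
eef_rot: [0.0, 0.619, 0.786, -0.0]
wrist_force: [-0.4, 0.3, 0.1]
finger_gap: 85.3
```

```bash
python3 look.py 4
```

```text
t 6.2 local 1.3 139.6 z 35.4 yawerr -0.0005 tilt 0.0 F [-0.4  0.3  0.1] gap 85.34859642586555
t 6.25 local 1.3 139.4 z 35.3 yawerr -0.0007 tilt -0.0 F [-0.6 -1.   0.1] gap 85.46964760707482
```

View pics/w4.png

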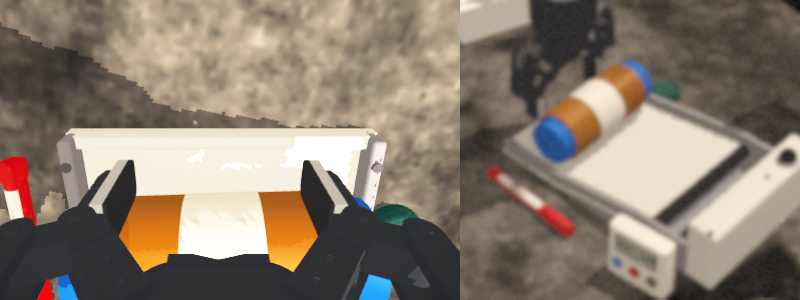

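>>> arm_command(
  commands=[
    [0,[-2,0,0],[0,0,0]],
    [0,[-2,0,0],[0,0,0]],
    [0,[-2.5,0,0],[0,0,0]],
    [0,[-3,0,0],[0,0,0]],
    [0,[-3.5,0,0],[0,0,0]],
    [0,[-4,0,0],[0,0,0]],
    [0,[-4,0,0],[0,0,0]],
    [0,[-4,0,0],[0,0,0]],
  ],
)

```text
t: 7.3
tool_pos: [542.5, -151.1, 35.3]
eef_rot: [-0.0, 0.618, 0.786, -0.0]
wrist_force: [-0.1, 1.7, 0.5]
finger_gap: 85.2
```

```bash
python3 look.py 5
```

```text
t 7.3 local 1.3 114.5 z 35.3 yawerr -0.0004 tilt -0.0001 F [-0.1  1.7  0.5] gap 85.19287374971152
t 7.35 local 1.2 113.9 z 35.3 yawerr -0.0009 tilt -0.0001 F [ 0.1 -0.7 -0.1] gap 85.37079850794773
```

View pics/w5.png

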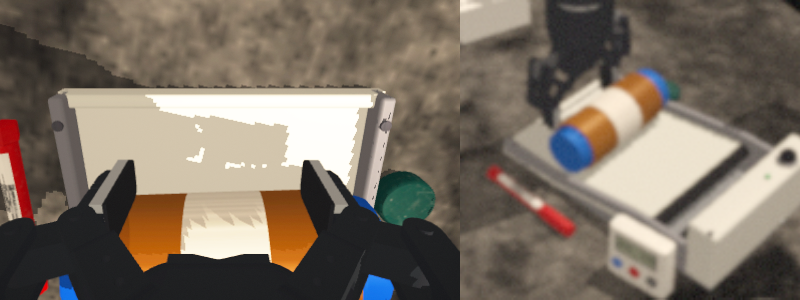

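>>> arm_command(
  commands=[
    [0,[-2,0,0],[0,0,0]],
    [0,[-3,0,-0.5],[0,0,0]],
    [0,[-4,0,-0.6],[0,0,0]],
    [0,[-5,0,-0.8],[0,0,0]],
    [0,[-5,0,-0.8],[0,0,0]],
    [0,[-5,0,-0.8],[0,0,0]],
    [0,[-5,0,-0.8],[0,0,0]],
    [0,[-5,0,-0.8],[0,0,0]],
  ],
)

```text
t: 8.4
tool_pos: [550.5, -184.2, 40.5]
eef_rot: [0.0, 0.619, 0.786, -0.0]
wrist_force: [-0.2, 1.5, 1.4]
finger_gap: 85.7
```

>>> arm_command(
  commands=[
    [0,[-5,0,-0.8],[0,0,0]],
    [0,[-5,0,-0.8],[0,0,0]],
    [0,[-5,0,-0.8],[0,0,0]],
    [0,[-5,0,-0.8],[0,0,0]],
    [0,[-5,0,-0.8],[0,0,0]],
    [0,[-5,0,-0.8],[0,0,0]],
    [0,[-5,0,-0.8],[0,0,0]],
    [0,[-5,0,-0.8],[0,0,0]],
  ],
)

```text
t: 9.4
tool_pos: [559.9, -223.1, 46.9]
eef_rot: [0.0, 0.618, 0.786, -0.0]
wrist_force: [0.2, 2.4, 0.4]
finger_gap: 85.6
```

```bash
python3 look.py 6
```

```text
t 9.4 local 1.3 40.4 z 46.9 yawerr -0.0005 tilt -0.0001 F [0.2 2.4 0.4] gap 85.56188083695274
t 9.45 local 1.1 39.7 z 47.0 yawerr -0.001 tilt 0.0 F [ 0.   0.  -0.3] gap 85.16706580837558
```

View pics/w6.png

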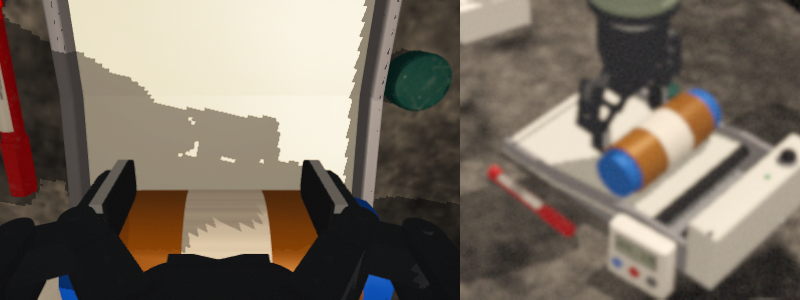

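>>> arm_command(
  commands=[
    [0,[-2,0,-0.3],[0,0,0]],
    [0,[-4,0,-0.6],[0,0,0]],
    [0,[-5,0,-0.8],[0,0,0]],
    [0,[-5,0,-0.8],[0,0,0]],
    [0,[-5,0,-0.8],[0,0,0]],
    [0,[-5,0,-0.8],[0,0,0]],
    [0,[-5,0,-0.8],[0,0,0]],
    [0,[-5,0,-0.8],[0,0,0]],
  ],
)

```text
t: 10.5
tool_pos: [568.4, -258.1, 52.6]
eef_rot: [0.0, 0.618, 0.786, -0.0]
wrist_force: [-0.7, 1.9, 1.3]
finger_gap: 85.3
```

>>> arm_command(
  commands=[
    [0,[-4,0,-0.7],[0,0,0]],
    [0,[-3.5,0,-0.6],[0,0,0]],
    [0,[-3,0,-0.4],[0,0,0]],
    [0,[-2.5,0,-0.4],[0,0,0]],
    [0,[-2.5,0,-0.2],[0,0,0]],
    [0,[-2,0,0],[0,0,0]],
    [0,[-2,0,0],[0,0,0]],
    [0,[-2,0,0],[0,0,0]],
  ],
)

```text
t: 11.5
tool_pos: [573.4, -278.8, 54.8]
eef_rot: [-0.0, 0.618, 0.786, -0.0]
wrist_force: [-0.9, -0.2, -0.2]
finger_gap: 85.6
```

```bash
python3 look.py 7
```

```text
t 11.5 local 1.3 -16.8 z 54.8 yawerr -0.0004 tilt -0.0001 F [-0.9 -0.2 -0.2] gap 85.5660471572991
t 11.55 local 1.2 -17.1 z 54.8 yawerr -0.0005 tilt -0.0001 F [ 0.3 -0.4 -0.4] gap 85.71042624177824
```

View pics/w7.png

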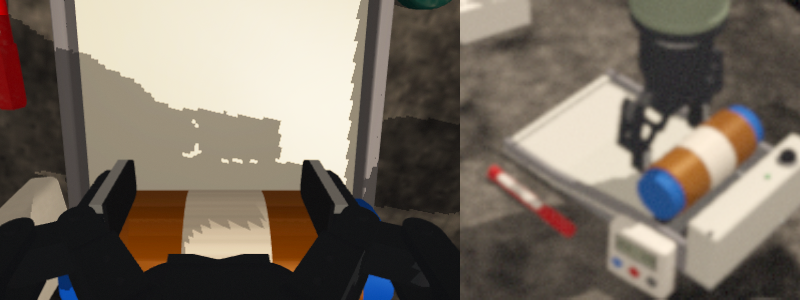

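>>> arm_command(
  commands=[
    [0,[-1.5,0,0],[0,0,0]],
    [0,[-1.5,0,0],[0,0,0]],
    [0,[-2,0,0],[0,0,0]],
    [0,[-2,0,0],[0,0,0]],
    [0,[-2,0,0],[0,0,0]],
    [0,[-2,0,0],[0,0,0]],
    [0,[-2,0,0],[0,0,0]],
    [0,[-2,0,0],[0,0,0]],
  ],
)

```text
t: 12.6
tool_pos: [576.9, -293.4, 54.8]
eef_rot: [0.0, 0.619, 0.786, -0.0]
wrist_force: [0.0, 0.8, 0.1]
finger_gap: 85.3
```

```bash
python3 look.py 8
```

```text
t 12.6 local 1.2 -31.9 z 54.8 yawerr -0.0005 tilt -0.0 F [0.  0.8 0.1] gap 85.26792522696282
t 12.65 local 1.2 -32.1 z 54.9 yawerr -0.0006 tilt -0.0 F [ 0.2 -0.5 -0.9] gap 85.45963141967795
```

View pics/w8.png

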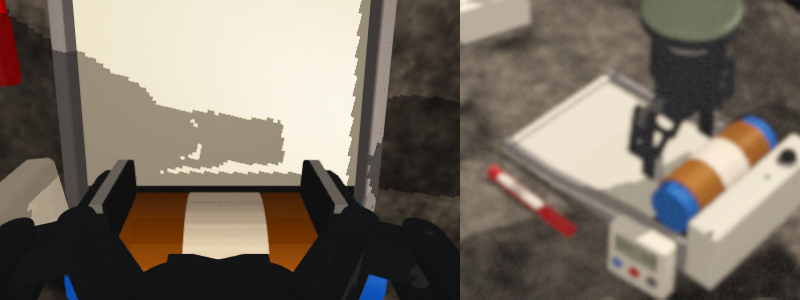

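```bash
cat > bot.py <<'E'
from plan import *
from scipy.optimize import minimize
im={k:arm.snapshot(k) for k in('top','scene')}
cv2.imwrite('pics/b.png',np.hstack([cv2.resize(i[y:y+120,x:x+130],None,fx=3,fy=3,interpolation=cv2.INTER_CUBIC) for i,x,y in((im['top'],290,135),(im['scene'],300,160))]))
for k in im:
  r=arm.regions_of(k,'amber_bottle')[0];ys,xs=np.nonzero(r['region'])
  u=(xs.mean(),ys.mean())
  # ideal: expected centroid at seat, for square bottle, and its shift per mm of y
  def hull(y,z,yaw=0):
    pts=[]
    for xx,rr in((-76,26),(-60,30),(60,30),(76,26)):
      for a in np.linspace(0,6.28,40):
        c,s=np.cos(yaw),np.sin(yaw);yy=rr*np.cos(a);pts.append(target(1.4+c*xx-s*yy,y+s*xx+c*yy,z+rr*np.sin(a)))
    m=np.zeros((400,640),np.uint8);cv2.fillConvexPoly(m,np.round(cv2.convexHull(proj(k,pts).astype(np.float32))*16).astype(np.int32),1,shift=4);return m>0
  print(k,r['p'],{(y,z,w):int((hull(y,z,w)^r['region']).sum()) for y,z in((-62,58),(-68,57),(-74,55),(-80,54),(-86,55)) for w in(-.05,0,.05)})
E
python3 bot.py
```

```text
top 0.85 {(-62, 58, -0.05): 1426, (-62, 58, 0): 1388, (-62, 58, 0.05): 1331, (-68, 57, -0.05): 1295, (-68, 57, 0): 1255, (-68, 57, 0.05): 1210, (-74, 55, -0.05): 1173, (-74, 55, 0): 1138, (-74, 55, 0.05): 1125, (-80, 54, -0.05): 1114, (-80, 54, 0): 1108, (-80, 54, 0.05): 1113, (-86, 55, -0.05): 1123, (-86, 55, 0): 1150, (-86, 55, 0.05): 1156}
scene 0.74 {(-62, 58, -0.05): 861, (-62, 58, 0): 851, (-62, 58, 0.05): 825, (-68, 57, -0.05): 545, (-68, 57, 0): 500, (-68, 57, 0.05): 510, (-74, 55, -0.05): 410, (-74, 55, 0): 384, (-74, 55, 0.05): 359, (-80, 54, -0.05): 403, (-80, 54, 0): 398, (-80, 54, 0.05): 389, (-86, 55, -0.05): 548, (-86, 55, 0): 570, (-86, 55, 0.05): 585}
```

View pics/b.png

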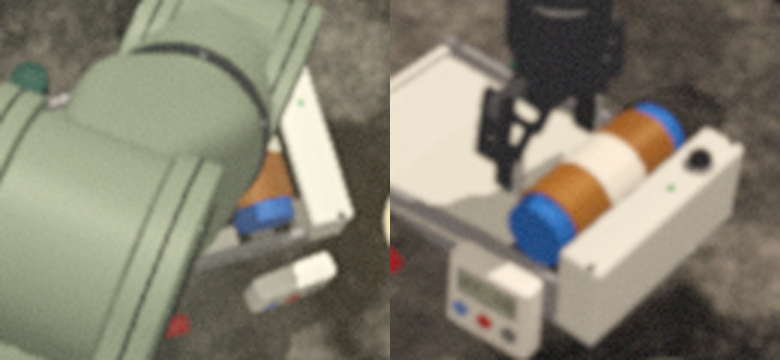

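The bottle is in the hollow and clear of the fingers. I'll back off downhill, then raise the hand.

>>> arm_command(
  commands=[
    [0,[2,0,0],[0,0,0]],
    [0,[5,0,0],[0,0,0]],
    [0,[8,0,-1],[0,0,0]],
    [0,[12,0,-3],[0,0,0]],
    [0,[15,0,-6],[0,0,0]],
    [0,[15,0,-12],[0,0,0]],
    [0,[15,0,-18],[0,0,0]],
    [0,[15,0,-22],[0,0,0]],
  ],
)

```text
t: 13.9
tool_pos: [556.2, -207.4, 118.1]
eef_rot: [0.0, 0.618, 0.786, 0.0]
wrist_force: [0.5, 1.4, -0.3]
finger_gap: 85.1
```

>>> arm_command(
  commands=[
    [0,[30,0,-22],[0,0,0]],
    [0,[40,0,-22],[0,0,0]],
    [0,[40,0,-20],[0,0,0]],
    [0,[40,0,-20],[0,0,0]],
    [0,[40,0,-15],[0,0,0]],
    [0,[40,0,-5],[0,0,0]],
    [0,[20,0,0],[0,0,0]],
    [0,[0,0,0],[0,0,0]],
  ],
)

```text
t: 14.9
tool_pos: [497.2, 36.0, 221.5]
eef_rot: [0.0, 0.617, 0.787, 0.0]
wrist_force: [0.3, -1.1, -0.5]
finger_gap: 85.4
```

```bash
python3 -c "
from plan import *
loc()"; sed -i "s/'pics\/b.png'/'pics\/b2.png'/" bot.py; python3 bot.py; python3 -c "
from plan import *
print(arm.sense()['t'],arm.sense()['wrist_force'])
for n in('timer','red_marker','green_cap','dish','grey_box'):
  for cam in('top','scene'):
    for r in arm.regions_of(cam,n)[:1]: print(cam,n,np.round(r['pixel']),round(r['p'],2))"
```

```text
t 14.9 local 1.3 307.0 z 221.5 yawerr 0.0022 tilt 0.0008 F [ 0.3 -1.1 -0.5] gap 85.38702198082532
top 0.78 {(-62, 58, -0.05): 772, (-62, 58, 0): 766, (-62, 58, 0.05): 763, (-68, 57, -0.05): 477, (-68, 57, 0): 485, (-68, 57, 0.05): 486, (-74, 55, -0.05): 237, (-74, 55, 0): 222, (-74, 55, 0.05): 233, (-80, 54, -0.05): 188, (-80, 54, 0): 148, (-80, 54, 0.05): 165, (-86, 55, -0.05): 401, (-86, 55, 0): 400, (-86, 55, 0.05): 410}
scene 0.63 {(-62, 58, -0.05): 854, (-62, 58, 0): 850, (-62, 58, 0.05): 828, (-68, 57, -0.05): 528, (-68, 57, 0): 489, (-68, 57, 0.05): 493, (-74, 55, -0.05): 335, (-74, 55, 0): 315, (-74, 55, 0.05): 290, (-80, 54, -0.05): 334, (-80, 54, 0): 317, (-80, 54, 0.05): 308, (-86, 55, -0.05): 533, (-86, 55, 0): 547, (-86, 55, 0.05): 548}
15.1 [-0.26889107 -0.26129576 -0.85841262]
top timer [386. 230.] 0.84
scene timer [334. 258.] 0.66
top red_marker [330. 248.] 0.56
scene red_marker [284. 236.] 0.86
scene green_cap [346. 182.] 0.47
top dish [436. 210.] 0.57
scene dish [393. 295.] 0.56
top grey_box [205. 266.] 0.59
scene grey_box [206. 162.] 0.88
```

View pics/b2.png

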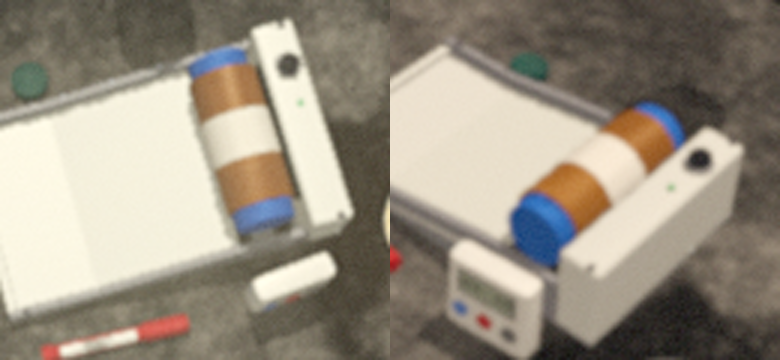

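The pictures show the bottle seated, square and still, with the hand clear and the bystanders where they were.

```bash
python3 -c "
from station import arm
print(arm.close_job())"
```

```text
the job is handed in; nothing more can be done
None
```

The amber bottle is between the two black rollers in front of the stop, lying square, and I have handed the job in. I pushed it up with the backs-apart, open fingers behind it, at about 4 cm/s on the ramp and 1.5 cm/s at the top, never gripping it. It dropped the last few millimetres into the hollow by itself. I then backed the hand off downhill and lifted it clear, finishing at about 15 s. The force readings I took during the push were under 3 N.

**Last checks:**
- **Seat:** The top camera's best match among the positions I tried was the seat itself (y -80 mm, no skew). The scene camera put it between y -74 and -80 mm; there the housing hides part of the bottle. It stayed in the same place after the hand withdrew.
- **Things round it:** The timer, marker, dish and tip box were within about 2 pixels of where they started. The network missed the green cap in the last top view, but it shows there in its place, and the scene camera found it unmoved.
- **Not measured:** I judged stillness from pictures taken about 2 s apart. I did not measure the bottle's speed as it dropped into the hollow.

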